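# Line up the specimen jars by size for hand-over

## Robot

A 6-joint arm with a two-finger parallel gripper is mounted at the origin on a cart in front of the work surface, level with it; the furniture and walls round the work are solid. World frame = base frame: x ahead of the robot, y to its left, z up, the work surface at z = 0. Lengths are in mm, angles in degrees, forces in N, time in s.
With the tool pointing down it reaches from about 300 to 850 mm from the base axis. Payload 4.2 kg.
Tool frame: the origin (TCP) lies midway between the tips of the shut fingers; the grasp point (between the pads) lies 19 mm behind it; z points along the fingers, y is the line along which they close (so a half turn about z gives the same grasp; the last joint's range is limited). The gripper opens to 91 mm and grips with 3 to 60 N. Pads are 32 mm wide; open, the fingers measure 118 mm over their backs; the gripper's body (76 mm by 178 mm) begins 60 mm behind the grasp point.
Start: joints at [-76.089, 18.312, 89.639, -0, 72.044, -1.146], TCP at [149.379, -555.274, 213.976] pointing down, gripper open.
Joint ranges: [-177.97, 177.97], [-48.28, 115.42], [12.27, 149.76], [-77.06, 257.06], [2.81, 150.46], [-146.56, 146.56]. Speed limits (degrees/s): [147.25, 147.25, 180, 180, 180, 180].

## Interface

Orientations are given as [roll, pitch, yaw] about the fixed x, y, z axes, in that order (R = Rz(yaw) Ry(pitch) Rx(roll)).
In Python, from workcell import env gives the robot as it stands.
- The arm moves only by the shell command python3 -m jog 'ROWS' [FORCE]. ROWS is a JSON object of lists of equal length, an entry for each row: "jaw": the finger opening in mm, from 0 to 91.2; "slide": the shift along the tool's x, y, z in units of 30 mm (1.0 is 30 mm), a list of three; "spin": the turn about the tool's z in units of 8 degrees (1.0 is 8 degrees). In form: {"jaw": [jaw, ...], "slide": [[dx, dy, dz], ...], "spin": [spin, ...]}. A call has 1 to 10 rows; each row shifts and turns the commanded pose from where the row before left it, along the tool's axes as they then stand; what a row does not reach is not made up. A row lasts 1/10 s, in which the tool goes at most 50 mm and 8.59 degrees, less where a joint would pass 70% of its speed; a pose out of reach is approached as far as the arm can. A call is refused whole if a number of a shift passes 1 or a number of a turn 1, either way. A call with a gripper value outside its range is refused whole. The fingers move at their own pace and stop on an object; FORCE is the grip in N (left out, the last holds). Time passes only in rows, so rows that do not move let the fingers close. It gives the time, the measured TCP pose, the force, the opening and the grip force at its end, in the units of the state.
- env.state(): the state, without advancing time (a new reading comes with each control period).
- env.grab_frame(name): name is "side" or "top" or "wrist"; returns the picture (480x640x3 uint8, red, green, blue); there is no depth.
- env.camera_model(name): a dict with "fx", "fy", "cx", "cy" (pixels), "camera_from_world" (4x4, takes a point from world to camera coordinates). Camera axes: x right, y up, looking along -z (the intrinsics and any distortion apply to the point x, -y, -z); pixel columns grow to the right and rows downward; lengths in mm; the calibration is good to about 2 mm. A picture is of the moment at which its call begins: read the wrist's pose just before it. camera_model takes no time and is no camera call; for the wrist camera it gives the pose at the moment of the call.
- env.job_done(): hands the job in; it is judged then, once.
The state is a dict: "time_s": time; "qpos": joint angles; "qvel": joint speeds; "effort": joint torques, N m; "ee_pos": TCP position; "ee_rot": TCP orientation; "force": force on the tool from outside, world axes, zero at the start; "torque": the same for the moment, N m; "gripper_width": finger opening in mm; "gripper_force": force on a finger pad.
Only numpy, scipy, OpenCV 4.12 (cv2) and the standard library are available. Lean on these libraries where they do the work, as an engineer would, in place of code of your own. Each camera call takes 0.05 s, during which the arm holds its last target. There are 200 camera calls.

## Task

Line the four specimen jars up on the board for the courier in order of size: the smallest on the mark beside the green end block, then each next larger one on the following mark, the largest on the mark farthest from green. Stand each jar upright and centred on its mark, and leave the sample tube that stands among them standing where it is.

Things in the scene. Friction and masses are not known exactly. Their poses are not given: they have to be found in the camera images.
- jar_yellow: loose round screw-cap specimen jar, white body with a paper band and a yellow cap; the smallest of the four: 34 mm across the cap, 42 mm tall in all; the cap is the top 16 mm and the body is 4 mm narrower. It stands upright on the desk. Origin at the centre of its underside, z up along its axis.
- jar_blue: loose round screw-cap specimen jar, white body with a paper band and a blue cap; the second smallest of the four: 41 mm across the cap, 58 mm tall in all; the cap is the top 16 mm and the body is 4 mm narrower. It stands upright on the desk. Origin at the centre of its underside, z up along its axis.
- jar_orange: loose round screw-cap specimen jar, white body with a paper band and an orange cap; the second largest of the four: 48 mm across the cap, 74 mm tall in all; the cap is the top 16 mm and the body is 4 mm narrower. It stands upright on the desk. Origin at the centre of its underside, z up along its axis.
- jar_black: loose round screw-cap specimen jar, white body with a paper band and a black cap; the largest of the four: 55 mm across the cap, 90 mm tall in all; the cap is the top 16 mm and the body is 4 mm narrower. It stands upright on the desk. Origin at the centre of its underside, z up along its axis.
- mark1: round flat white mark with grey rim and dot, 62 mm across, on a fixed white board (80 x 440 mm, top 8 mm above the desk); end mark, left as the robot sees it. Alike mark1 to mark4 form a straight row, 80 mm apart. Origin: its centre on the board's top; x points across the board (away from the robot), y along the row towards mark1's end, z up.
- mark2: round flat white mark with grey rim and dot, 62 mm across, on a fixed white board (80 x 440 mm, top 8 mm above the desk); next to mark1. Alike mark1 to mark4 form a straight row, 80 mm apart. Origin: its centre on the board's top; x points across the board (away from the robot), y along the row towards mark1's end, z up.
- mark3: round flat white mark with grey rim and dot, 62 mm across, on a fixed white board (80 x 440 mm, top 8 mm above the desk); next to mark4. Alike mark1 to mark4 form a straight row, 80 mm apart. Origin: its centre on the board's top; x points across the board (away from the robot), y along the row towards mark1's end, z up.
- mark4: round flat white mark with grey rim and dot, 62 mm across, on a fixed white board (80 x 440 mm, top 8 mm above the desk); end mark, right as the robot sees it. Alike mark1 to mark4 form a straight row, 80 mm apart. Origin: its centre on the board's top; x points across the board (away from the robot), y along the row towards mark1's end, z up.
- green_end: green block fixed to one end of the board, 66 mm across the board, 24 mm along it, 20 mm high, 75 mm beyond the centre of the end mark beside it (either mark1 or mark4; an alike grey block is at the other end). Origin at the centre of its underside, on the board's top; axes as the board's.
- tube_81: loose screw-cap sample tube, 31 mm across and 100 mm tall, red cap, standing upright among the jars; not to be moved. Origin at the centre of its underside, z up.
Things that resemble listed ones, but are neither listed nor needed, are in the scene too. Leave any red look-alike of the jar_yellow alone. What is shaped like the jar_orange but red is not meant.

How it is judged (in metres and radians):
At the end, for the whole second after the job is handed in: All four jars stand upright (within 0.1 rad) on the board's top (within 4 mm), each jar's centre within 12 mm horizontally of its mark's centre, in order of size from the smallest on the end mark beside the green block to the largest on the end mark farthest from it, all at rest (((horizontal distance between green_end and mark1 below 0.15 m and horizontal distance between jar_yellow and mark1 below 0.012 m and horizontal distance between jar_blue and mark2 below 0.012 m and horizontal distance between jar_orange and mark3 below 0.012 m and horizontal distance between jar_black and mark4 below 0.012 m) or (horizontal distance between green_end and mark4 below 0.15 m and horizontal distance between jar_yellow and mark4 below 0.012 m and horizontal distance between jar_blue and mark3 below 0.012 m and horizontal distance between jar_orange and mark2 below 0.012 m and horizontal distance between jar_black and mark1 below 0.012 m)) and angle between each of jar_yellow, jar_blue, jar_orange, jar_black's own z axis and vertical below 0.1 rad and z of jar_yellow in the frame of mark1 between -0.004 and 0.004 m and linear speed of each of jar_yellow, jar_blue, jar_orange, jar_black below 0.01 m/s and angular speed of each of jar_yellow, jar_blue, jar_orange, jar_black below 0.1 rad/s and z of jar_blue in the frame of mark1 between -0.004 and 0.004 m and z of jar_orange in the frame of mark1 between -0.004 and 0.004 m and z of jar_black in the frame of mark1 between -0.004 and 0.004 m); the robot touches nothing.
It fails at once if the sample tube among the jars (tube_81) is shifted by more than 30 mm or knocked over (distance of tube_81 from where it was at the start of the episode above 0.03 m or angle between tube_81's own z axis and vertical above 0.5 rad).
It also fails if it takes over 99 s, if anything falls off the work surface, if the arm or the gripper's body presses on something with over 40 N, if the wrist force passes 120 N, or if a joint passes its speed limit or range.

## Working session

There is one attempt and no reset: what is moved stays moved. The work goes in short steps, Python scripts to look and compute and a shell command to move; the robot and the scene stay as the last step left them, time stands still between calls to the robot, and variables do not carry over. Pictures are saved under pics/ and viewed, at most 14 in all, crops included, and the job is handed in when it is done.

```bash
mkdir -p pics; ls; python3 - <<'E'
from workcell import env
import cv2
for n in ("top","side"):
    cv2.imwrite(f"pics/{n}0.png",env.grab_frame(n)[:,:,::-1])
    m=env.camera_model(n); print(n,m)
s=env.state(); print(s)
E
```

```text
pics
top {'fx': 438.543865703282, 'fy': 438.543865703282, 'cx': 318.4312654232327, 'cy': 238.03491614448095, 'camera_from_world': array([[ 1.12485896e-02, -9.99724963e-01, -2.05783496e-02,
        -3.45637647e+01],
       [ 9.88810613e-01,  8.05962284e-03,  1.48958430e-01,
        -5.23054068e+02],
       [-1.48751607e-01, -2.20236627e-02,  9.88629313e-01,
        -9.27627229e+02],
       [ 0.00000000e+00,  0.00000000e+00,  0.00000000e+00,
         1.00000000e+00]])}
side {'fx': 542.1534957246757, 'fy': 542.1534957246757, 'cx': 318.23850472331065, 'cy': 239.59187344824898, 'camera_from_world': array([[ 9.62587985e-01, -2.70969266e-01,  1.68030591e-04,
        -5.04392176e+02],
       [ 1.79947770e-01,  6.39707692e-01,  7.47256896e-01,
        -1.00846759e+02],
       [-2.02591143e-01, -7.19270273e-01,  6.64535253e-01,
        -9.04279150e+02],
       [ 0.00000000e+00,  0.00000000e+00,  0.00000000e+00,
         1.00000000e+00]])}
{'time_s': 0.1, 'qpos': array([-7.60893334e+01,  1.83468225e+01,  8.96985979e+01, -3.92875387e-04,
        7.20452199e+01, -1.14544740e+00]), 'qvel': array([ 0.06014532, -0.07930501, -0.15395545,  0.03824791,  0.00570256,
        0.01543926]), 'effort': array([ 4.39034648e-04, -4.13332772e+01, -2.32509577e+01,  7.28480774e-02,
        4.22022364e-02, -6.86834892e-05]), 'ee_pos': array([ 149.25881597, -554.81966381,  213.22149475]), 'ee_rot': array([-1.79909370e+02, -1.43846882e-03,  1.50562343e+01]), 'force': array([ 0.26401586, -0.02469268,  0.60416978]), 'torque': array([ 0.01487393, -0.00073079, -0.02184488]), 'gripper_force': 0.0, 'gripper_width': 91.43605540525837}
```

View pics/top0.png

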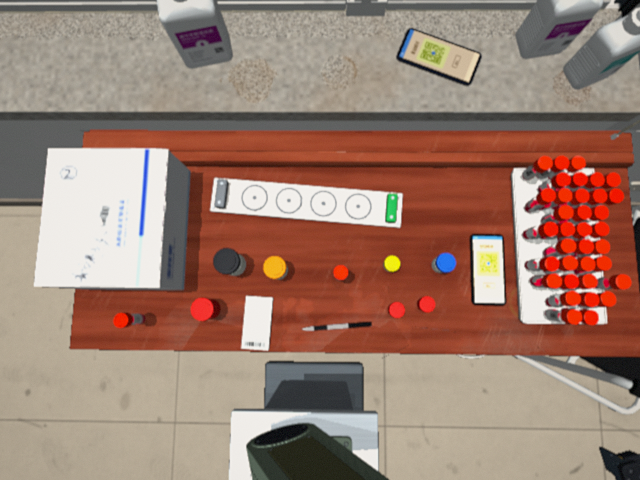

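View pics/side0.png

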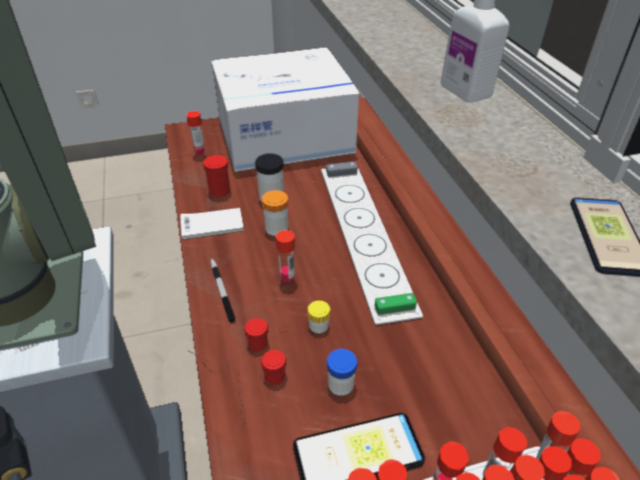

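The top view shows the board with the green block at its right end (391,208), so mark4 at about (358,206) takes yellow.

What could be taken for each jar (top view pixels):
- **Yellow:** cap at (392,263). The small red look-alikes at (397,310) and (427,304) are not it.
- **Orange:** cap at (275,267). The red look-alike at (203,309) is not it.
- **Blue:** (445,263).
- **Black:** (229,262).
- **Left alone:** tube_81 at (341,272) stays, and so does the stray tube at (122,320).

```bash
cat > h.py <<'E'
import numpy as np, cv2
from workcell import env
def ray(n,uv,z,m=None):
    m=m or env.camera_model(n); T=m["camera_from_world"]; R=T[:3,:3]; c=-R.T@T[:3,3]
    d=R.T@np.array([(uv[0]-m["cx"])/m["fx"],-(uv[1]-m["cy"])/m["fy"],-1])
    return c+d*(z-c[2])/d[2]
H=dict(yellow=42,blue=58,orange=74,black=90,red=100)
HSV=dict(yellow=((24,120,100),(35,255,255)),blue=((105,120,60),(125,255,255)),orange=((12,180,150),(22,255,255)),black=((0,0,0),(180,110,75)),red=((0,200,120),(5,255,255)),green=((50,120,60),(80,255,255)))
def blob(img,col,near,r=28):
    h=cv2.cvtColor(img,cv2.COLOR_RGB2HSV); m=cv2.inRange(h,HSV[col][0],HSV[col][1])
    k=np.zeros_like(m); cv2.circle(k,near,r,255,-1); m&=k
    n,l,s,c=cv2.connectedComponentsWithStats(m); i=1+np.argmax(s[1:,4]); return c[i],s[i]
E
python3 - <<'E'
from h import *
px=dict(top=dict(yellow=(392,263),blue=(445,263),orange=(275,267),black=(229,262),red=(341,272)),
 side=dict(yellow=(319,310),blue=(342,362),orange=(275,200),black=(270,166),red=(286,240)))
out=[]
for n in px:
    img=cv2.cvtColor(cv2.imread(f"pics/{n}0.png"),cv2.COLOR_BGR2RGB)
    for c,p in px[n].items():
        uv,s=blob(img,c,p,20); print(n,c,uv.round(1),s,ray(n,uv,H[c]-8).round(1))
    g=cv2.cvtColor(img,cv2.COLOR_RGB2GRAY); g=cv2.resize(g,None,fx=4,fy=4,interpolation=cv2.INTER_CUBIC)
    b=cv2.adaptiveThreshold(g,255,cv2.ADAPTIVE_THRESH_MEAN_C,cv2.THRESH_BINARY_INV,41,12)
    cs,_=cv2.findContours(b,cv2.RETR_LIST,cv2.CHAIN_APPROX_NONE)
    for k in cs:
        if len(k)<60: continue
        (x,y),(a,bb),_=cv2.fitEllipse(k); x=(x+.5)/4-.5;y=(y+.5)/4-.5
        P=ray(n,(x,y),8)
        if 210<P[0]<700 and 15*4<min(a,bb) and max(a,bb)<45*4 and (190<x<400 and 170<y<225 if n=="top" else 325<x<410 and 175<y<300): print(n,"ring",round(x,1),round(y,1),round(a/4,1),round(bb/4,1),P.round(1))
b=cv2.imread("pics/top0.png")[180:330,190:470]; cv2.imwrite("pics/crop.png",cv2.resize(b,None,fx=2.8,fy=2.8,interpolation=cv2.INTER_CUBIC))
E
```

```text
top yellow [391.7 263.4] [384 255  17  17 220] [ 469.4 -190.4   34. ]
top blue [445.4 262.3] [436 253  20  20 313] [ 471.2 -302.9   50. ]
top orange [274.  266.9] [263 256  23  24 439] [456.5  63.6  66. ]
top black [226.7 261.1] [214 249  27  25 539] [466.5 161.4  82. ]
top red [340.5 271.8] [333 264  16  16  80] [445.5 -76.9  92. ]
top ring 357.7 206.0 22.8 23.4 [ 603.1 -118.2    8. ]
top ring 357.7 206.1 26.1 27.3 [ 602.8 -118.2    8. ]
top ring 323.0 203.1 22.7 23.3 [609.5 -38.4   8. ]
top ring 323.0 203.2 26.0 27.1 [609.3 -38.4   8. ]
top ring 288.4 200.1 22.6 23.1 [615.9  41.5   8. ]
top ring 288.5 200.3 26.0 27.0 [615.6  41.3   8. ]
top ring 254.1 197.2 22.4 23.2 [622.4 121.1   8. ]
top ring 254.2 197.3 25.9 27.0 [622. 121.   8.]
side yellow [318.4 310.9] [308 301  22  22 381] [ 471.4 -187.8   34. ]
side blue [341.4 363.3] [327 349  30  30 711] [ 472.5 -301.2   50. ]
side orange [274.7 198.7] [262 191  26  16 323] [459.9  69.6  66. ]
side black [268.9 163.9] [255 154  29  21 482] [469.1 161.5  82. ]
side red [284.9 241. ] [276 231  18  21 277] [445.8 -78.8  92. ]
side ring 381.8 275.1 21.8 31.5 [ 604.9 -117.8    8. ]
side ring 381.7 275.3 25.9 36.0 [ 604.7 -118.2    8. ]
side ring 369.7 244.6 19.4 29.6 [611.5 -38.    8. ]
side ring 369.7 244.8 23.3 33.9 [611.1 -38.6   8. ]
side ring 359.0 217.3 17.3 27.7 [618.1  42.1   8. ]
side ring 358.9 217.7 20.9 31.9 [617.7  41.2   8. ]
side ring 349.4 193.1 15.4 26.3 [624.6 121.7   8. ]
side ring 349.3 193.4 18.8 30.3 [624.1 120.8   8. ]
```

View pics/crop.png

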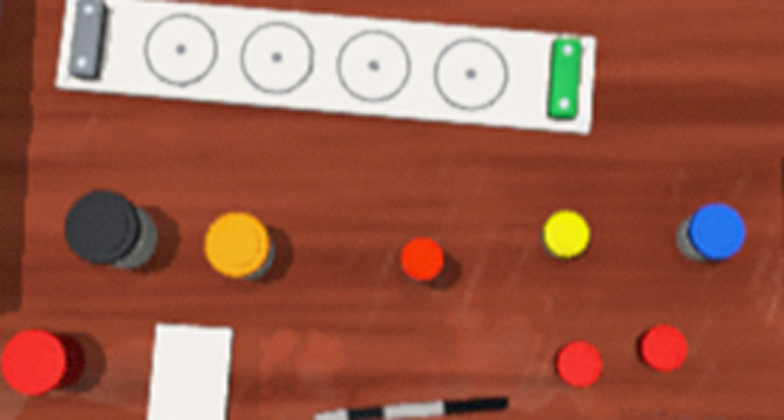

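The crop confirms the choice: yellow, blue, orange and black caps are the jars, and the red ones are look-alikes or the tube. Next I turn the tool to yaw 90, so tool x is world +y, tool y is world +x and z is down.

```bash
python3 -m jog '{"jaw":[65,65,65,65,65,65,65,65,65,65],"slide":[[0,0,0],[0,0,0],[0,0,0],[0,0,0],[0,0,0],[0,0,0],[0,0,0],[0,0,0],[0,0,0],[0,0,0]],"spin":[-0.94,-0.94,-0.94,-0.94,-0.94,-0.94,-0.94,-0.94,-0.94,-0.92]}' 30
python3 -m jog '{"jaw":[65,65,65,65,65,65,65,65,65,65],"slide":[[0.5,0.5,0],[0.9,0.8,0],[1,0.9,0],[1,0.9,0],[1,0.9,0],[1,0.9,0],[1,0.9,0],[1,0.9,0],[1,0.9,0],[1,0.9,0]],"spin":[0,0,0,0,0,0,0,0,0,0]}'
```

```text
time_s: 1.1
ee_pos: [149.3, -555.0, 213.4]
ee_rot: [-180.0, -0.1, 90.4]
force: [-0.2, 0.3, 0.1]
gripper_width: 65.0
gripper_force: 0.0
time_s: 2.1
ee_pos: [404.6, -271.3, 213.7]
ee_rot: [-180.0, -0.0, 90.1]
force: [0.6, -1.2, -0.4]
gripper_width: 64.8
gripper_force: 0.0
```

```bash
python3 -m jog '{"jaw":[65,65,65,65,65,65,65,65,65,65],"slide":[[1,0.8,0],[1,0.8,0],[0.7,0.6,0],[0,0,1],[0,0,1],[0,0,1],[0,0,1],[0,0,0.5],[0,0,0],[0,0,0]],"spin":[0,0,0,0,0,0,0,0,0,0]}'
python3 - <<'E'
from h import *
print(env.state()["ee_pos"])
a=env.grab_frame("side")[150:420,200:500]; cv2.imwrite("pics/s1.png",cv2.resize(a,None,fx=2,fy=2)[:,:,::-1])
E
```

```text
time_s: 3.1
ee_pos: [469.9, -191.8, 79.1]
ee_rot: [-180.0, 0.0, 90.1]
force: [0.1, -1.0, 1.0]
gripper_width: 64.9
gripper_force: 0.0
[ 469.91062829 -191.81950258   79.07534882]
```

View pics/s1.png

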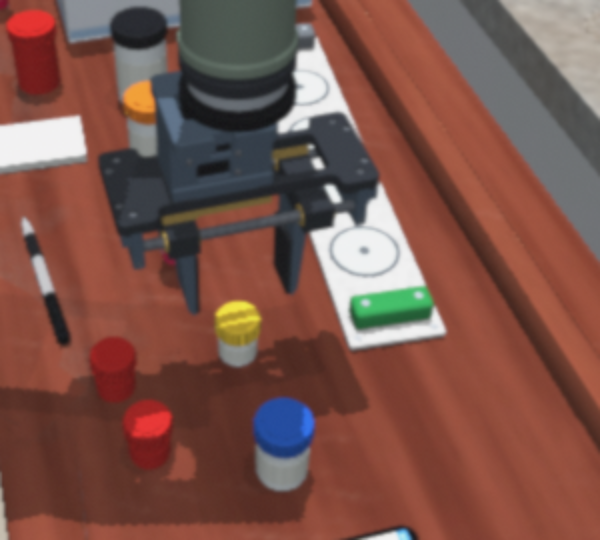

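The gripper straddles the yellow cap at crop (238,322), open along x, and the tube stands clear behind it. I'll descend and grip.

```bash
python3 -m jog '{"jaw":[65,65,65,65,20,20,20,20,20,20],"slide":[[0.07,0,0.7],[0,0,0.8],[0,0,0.63],[0,0,0],[0,0,0],[0,0,0],[0,0,0],[0,0,0],[0,0,0],[0,0,0]],"spin":[0,0,0,0,0,0,0,0,0,0]}' 30
```

```text
time_s: 4.15
ee_pos: [470.3, -189.9, 15.7]
ee_rot: [179.9, 0.0, 90.1]
force: [0.3, 0.1, 5.9]
gripper_width: 33.3
gripper_force: 30.0
```

```bash
python3 -m jog '{"jaw":[20,20,20,20,20,20,20,20,20,20],"slide":[[0,0,-0.5],[0,0,-0.8],[0,0,-0.5],[0.3,0.6,0],[0.4,0.75,0],[0.5,0.9,0],[0.5,0.9,0],[0.4,0.75,0],[0.3,0.55,0],[0,0,0]],"spin":[0,0,0,0,0,0,0,0,0,0]}'
python3 -m jog '{"jaw":[20,20,20,20,20],"slide":[[0,0,0.5],[0,0,0.5],[0,0,0.35],[0,0,0.1],[0,0,0]],"spin":[0,0,0,0,0]}'
```

```text
time_s: 5.15
ee_pos: [605.0, -116.3, 68.6]
ee_rot: [179.9, -0.0, 90.2]
force: [-1.0, -0.2, -1.3]
gripper_width: 32.9
gripper_force: 30.0
time_s: 5.65
ee_pos: [602.5, -117.6, 25.2]
ee_rot: [-179.9, -0.0, 90.1]
force: [-0.0, -0.4, -0.1]
gripper_width: 33.2
gripper_force: 30.0
```

```bash
python3 -m jog '{"jaw":[20,20,65,65,65,65,65,65,65,65],"slide":[[0,0.05,0.05],[0,0,0],[0,0,0],[0,0,0],[0,0,0],[0,0,-0.5],[0,0,-0.9],[0,0,-0.9],[0,0,-0.5],[0,0,0]],"spin":[0,0,0,0,0,0,0,0,0,0]}'
python3 -m jog '{"jaw":[65,65,65,65,65,65,65,65,65],"slide":[[-0.5,-0.3,0],[-0.9,-0.6,0],[-0.9,-0.7,0],[-0.9,-0.7,0],[-0.9,-0.7,0],[-0.9,-0.6,0],[-0.7,-0.5,0],[-0.45,-0.3,0],[0,0,0]],"spin":[0,0,0,0,0,0,0,0,0]}'
```

```text
time_s: 6.65
ee_pos: [606.3, -117.7, 110.7]
ee_rot: [179.7, 0.1, 90.1]
force: [-0.4, -0.4, -0.9]
gripper_width: 65.1
gripper_force: 0.0
time_s: 7.55
ee_pos: [471.0, -303.5, 107.0]
ee_rot: [-179.9, -0.0, 89.9]
force: [0.5, -0.3, 0.2]
gripper_width: 65.1
gripper_force: 0.0
```

```bash
python3 -m jog '{"jaw":[65,65,65,65,65,25,25,25,25,25],"slide":[[0.03,0.03,0.6],[0,0,0.8],[0,0,0.8],[0,0,0.33],[0,0,0],[0,0,0],[0,0,0],[0,0,0],[0,0,0],[0,0,0]],"spin":[0,0,0,0,0,0,0,0,0,0]}' 30
python3 - <<'E'
from h import *
a=env.grab_frame("side")[150:420,200:500]; cv2.imwrite("pics/s2.png",cv2.resize(a,None,fx=2,fy=2)[:,:,::-1])
uv,s=blob(env.grab_frame("top"),"yellow",(358,205),20); print(uv,s,ray("top",uv,42))
E
```

```text
time_s: 8.55
ee_pos: [474.3, -301.6, 33.0]
ee_rot: [179.9, 0.1, 90.1]
force: [0.5, 0.2, 2.9]
gripper_width: 40.2
gripper_force: 30.0
[358.42245989 202.24064171] [351 195  15  16 187] [ 603.94815546 -117.42804172   42.        ]
```

View pics/s2.png

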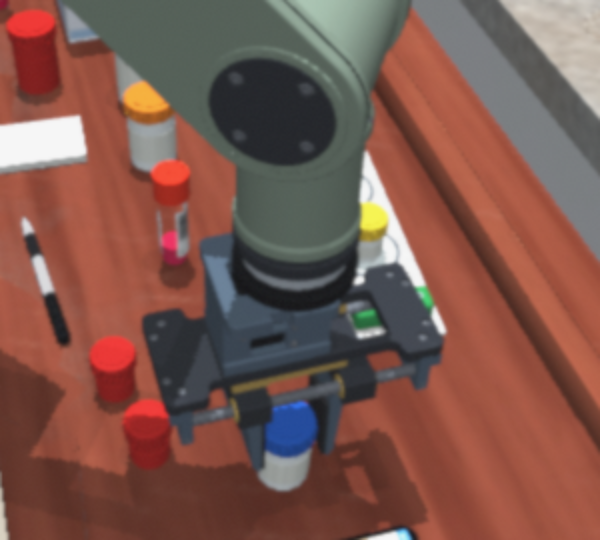

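Yellow stands on mark4, measured at (604,-117) against the mark at (604,-118). The blue cap is gripped at crop (288,425).

```bash
python3 -m jog '{"jaw":[25,25,25,25,25,25,25,25,25,25],"slide":[[0,0,-0.5],[0,0,-0.9],[0,0,-0.9],[0,0,-0.4],[0.4,0.3,0],[0.7,0.5,0],[0.9,0.5,0],[1,0.5,0],[1,0.5,0],[1,0.5,0]],"spin":[0,0,0,0,0,0,0,0,0,0]}'
python3 -m jog '{"jaw":[25,25,25,25,25,25],"slide":[[1,0.5,0],[1,0.5,0],[0.9,0.4,0],[0.6,0.25,0],[0.3,0.1,0],[0,0,0]],"spin":[0,0,0,0,0,0]}'
```

```text
time_s: 9.65
ee_pos: [557.3, -148.5, 111.1]
ee_rot: [-179.8, -0.1, 90.1]
force: [0.0, -0.8, 0.0]
gripper_width: 40.2
gripper_force: 30.0
time_s: 10.25
ee_pos: [609.4, -35.4, 111.6]
ee_rot: [-179.9, -0.0, 90.2]
force: [0.0, -0.8, -0.5]
gripper_width: 40.4
gripper_force: 30.0
```

```bash
python3 -m jog '{"jaw":[25,25,25,25,25,25],"slide":[[-0.08,0.03,0.5],[0,0,0.7],[0,0,0.7],[0,0,0.35],[0,0,0],[0,0,0]],"spin":[0,0,0,0,0,0]}'
```

```text
time_s: 10.85
ee_pos: [611.0, -39.9, 46.0]
ee_rot: [180.0, 0.0, 90.1]
force: [1.7, 0.4, -0.6]
gripper_width: 40.1
gripper_force: 30.0
```

```bash
python3 -m jog '{"jaw":[25,25,25],"slide":[[0.05,0,0.12],[0,0,0],[0,0,0]],"spin":[0,0,0]}'
```

```text
time_s: 11.15
ee_pos: [611.1, -37.9, 42.6]
ee_rot: [179.9, 0.0, 90.1]
force: [0.3, -0.2, -0.8]
gripper_width: 40.4
gripper_force: 30.0
```

```bash
python3 -m jog '{"jaw":[25,25],"slide":[[0,0,0.05],[0,0,0]],"spin":[0,0]}'
```

```text
time_s: 11.35
ee_pos: [611.2, -37.9, 41.1]
ee_rot: [179.9, 0.0, 90.1]
force: [0.0, 0.0, 1.7]
gripper_width: 39.9
gripper_force: 30.0
```

```bash
python3 -m jog '{"jaw":[72,72,72,72,72,72,72,72,72],"slide":[[0,0,0],[0,0,0],[0,0,0],[0,0,-0.4],[0,0,-0.8],[0,0,-0.9],[0,0,-0.6],[0,0,-0.3],[0,0,0]],"spin":[0,0,0,0,0,0,0,0,0]}'
python3 -m jog '{"jaw":[75,75,75,75,75,75,75,75,75],"slide":[[0.2,-0.4,0],[0.5,-0.7,0],[0.6,-0.9,0],[0.6,-0.9,0],[0.6,-0.9,0],[0.5,-0.7,0],[0.3,-0.4,0],[0.13,-0.23,0],[0,0,0]],"spin":[0,0,0,0,0,0,0,0,0]}'
```

```text
time_s: 12.25
ee_pos: [611.6, -38.0, 132.3]
ee_rot: [179.8, 0.0, 90.1]
force: [0.1, 0.6, 0.0]
gripper_width: 71.7
gripper_force: 0.0
time_s: 13.15
ee_pos: [456.4, 64.9, 130.3]
ee_rot: [-180.0, 0.0, 90.1]
force: [0.5, 0.7, 0.4]
gripper_width: 75.3
gripper_force: 0.0
```

```bash
python3 - <<'E'
from h import *
print(env.state()["ee_pos"],env.state()["gripper_width"])
t=env.grab_frame("top"); uv,s=blob(t,"blue",(323,200),20); print(uv,s,ray("top",uv,58))
m=env.camera_model("wrist"); w=env.grab_frame("wrist")
cv2.imwrite("pics/w3.png",w[:,:,::-1])
E
```

```text
[456.41862266  64.91586413 130.33021486] 75.33302013694708
[322.77067669 198.57894737] [314 190  19  18 266] [607.88544149 -38.42792505  58.        ]
```

View pics/w3.png

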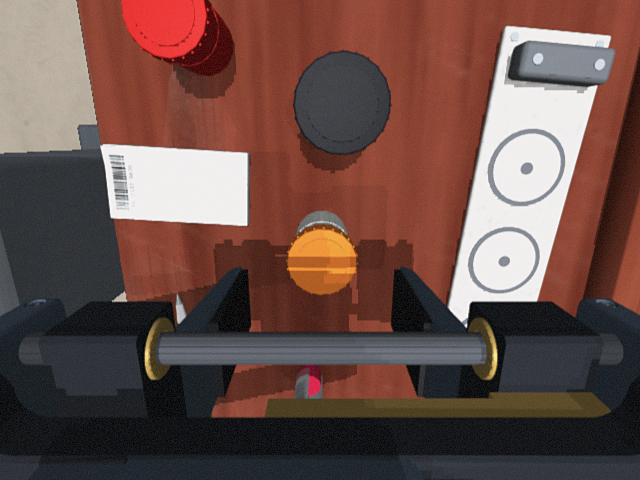

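Blue stands on mark3, at (608,-38). The wrist view shows the orange cap at (322,262), centred between the fingers, and the black cap beyond it at (342,102). I'll refine both from this picture.

```bash
python3 - <<'E'
from h import *
w=cv2.cvtColor(cv2.imread("pics/w3.png"),cv2.COLOR_BGR2RGB)
for c,p,r in (("orange",(322,262),45),("black",(342,102),60)):
    uv,s=blob(w,c,p,r); print(c,uv,s,ray("wrist",uv,H[c]-4),ray("wrist",uv,H[c]))
E
```

```text
orange [321.5325477  260.73092031] [ 287  227   70   67 3564] [458.03023792  63.51845893  70.        ] [458.01371946  64.92414739  74.        ]
black [343.38312152 103.56889904] [ 293   50   99  106 7003] [470.20189479 163.48683394  86.        ] [469.9575253  163.13592649  90.        ]
```

```bash
python3 -m jog '{"jaw":[75,75,75,75,75,75,30,30,30,30],"slide":[[0,0.05,0.6],[0,0,0.8],[0,0,0.8],[0,0,0.58],[0,0,0],[0,0,0],[0,0,0],[0,0,0],[0,0,0],[0,0,0]],"spin":[0,0,0,0,0,0,0,0,0,0]}' 30
python3 -m jog '{"jaw":[30,30,30],"slide":[[0,0,0],[0,0,0],[0,0,-0.3]],"spin":[0,0,0]}'
```

```text
time_s: 14.25
ee_pos: [458.5, 64.8, 47.6]
ee_rot: [179.9, -0.0, 90.1]
force: [0.3, -0.1, 3.0]
gripper_width: 47.3
gripper_force: 30.0
time_s: 14.55
ee_pos: [457.2, 64.6, 55.6]
ee_rot: [-179.9, 0.0, 90.1]
force: [-0.4, 0.7, -1.0]
gripper_width: 47.3
gripper_force: 30.0
```

```bash
python3 -m jog '{"jaw":[30,30,30,30,30,30,30,30,30,30],"slide":[[0,0,-0.7],[0,0,-0.7],[-0.05,0.3,0],[-0.1,0.7,0],[-0.15,0.9,0],[-0.15,1,0],[-0.15,1,0],[-0.1,0.8,0],[-0.07,0.6,0],[0,0,0]],"spin":[0,0,0,0,0,0,0,0,0,0]}'
python3 -m jog '{"jaw":[30,30,30,30,30],"slide":[[0,0,0.4],[0,0,0.6],[0,0,0.3],[0,0,0],[0,0,0]],"spin":[0,0,0,0,0]}'
```

```text
time_s: 15.55
ee_pos: [619.5, 41.4, 96.7]
ee_rot: [180.0, 0.0, 90.1]
force: [0.1, -0.3, -1.1]
gripper_width: 47.3
gripper_force: 30.0
time_s: 16.05
ee_pos: [616.8, 42.0, 59.1]
ee_rot: [-180.0, 0.0, 90.1]
force: [-0.0, -0.4, -0.9]
gripper_width: 47.2
gripper_force: 30.0
```

```bash
python3 -m jog '{"jaw":[30,30,30],"slide":[[0,0,0.09],[0,0,0],[0,0,0]],"spin":[0,0,0]}'
python3 -m jog '{"jaw":[30,30,30],"slide":[[0,0,0.04],[0,0,0],[0,0,0]],"spin":[0,0,0]}'
```

```text
time_s: 16.35
ee_pos: [617.4, 41.9, 56.8]
ee_rot: [180.0, 0.0, 90.1]
force: [-0.1, 0.4, -0.2]
gripper_width: 47.2
gripper_force: 30.0
time_s: 16.65
ee_pos: [617.6, 41.9, 55.7]
ee_rot: [179.9, 0.0, 90.1]
force: [-1.3, 0.3, 2.9]
gripper_width: 46.8
gripper_force: 30.0
```

```bash
python3 -m jog '{"jaw":[80,80,80,80,80,80,80,80,80],"slide":[[0,0,0],[0,0,0],[0,0,0],[0,0,-0.4],[0,0,-0.8],[0,0,-0.9],[0,0,-0.6],[0,0,-0.3],[0,0,0]],"spin":[0,0,0,0,0,0,0,0,0]}'
python3 -m jog '{"jaw":[84,84,84,84,84,84,84,84,84],"slide":[[0.3,-0.4,0],[0.6,-0.7,0],[0.7,-0.9,0],[0.7,-0.9,0],[0.7,-0.9,0],[0.6,-0.7,0],[0.3,-0.3,0],[0.12,-0.15,0],[0,0,0]],"spin":[0,0,0,0,0,0,0,0,0]}'
```

```text
time_s: 17.55
ee_pos: [618.1, 41.9, 147.0]
ee_rot: [179.8, -0.0, 90.1]
force: [0.3, 0.2, 0.5]
gripper_width: 80.4
gripper_force: 0.0
time_s: 18.45
ee_pos: [468.3, 162.4, 144.9]
ee_rot: [-180.0, 0.0, 90.2]
force: [0.1, -0.4, -0.2]
gripper_width: 84.1
gripper_force: 0.0
```

```bash
python3 - <<'E'
from h import *
print(env.state()["ee_pos"],env.state()["gripper_width"])
t=env.grab_frame("top"); uv,s=blob(t,"orange",(288,195),20); print(uv,s,ray("top",uv,74))
w=env.grab_frame("wrist"); cv2.imwrite("pics/w4.png",w[:,:,::-1])
uv,s=blob(w,"black",(325,245),60); print(uv,s,ray("wrist",uv,90))
E
```

```text
[468.29789052 162.42272614 144.92148854] 84.06592530679677
[286.48913043 192.70652174] [276 182  22  22 368] [616.49653628  39.83927633  74.        ]
[320.57715103 256.83404864] [ 281  216   81   82 4893] [468.92188129 165.63909041  90.        ]
```

View pics/w4.png

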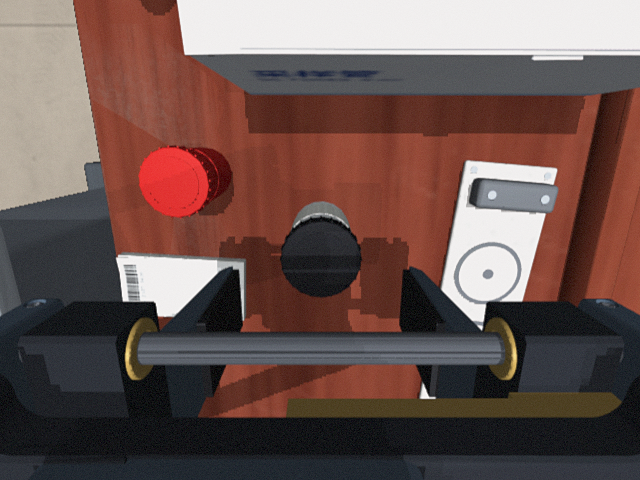

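Orange stands on mark2, at (616,40). The wrist view shows the black cap at (320,257), centred between the fingers.

```bash
python3 -m jog '{"jaw":[84,84,84,84,84,84,35,35,35,35],"slide":[[0.03,0.02,0.6],[0,0,0.8],[0,0,0.8],[0,0,0.53],[0,0,0],[0,0,0],[0,0,0],[0,0,0],[0,0,0],[0,0,0]],"spin":[0,0,0,0,0,0,0,0,0,0]}' 35
python3 -m jog '{"jaw":[35,35,35],"slide":[[0,0,0],[0,0,0],[0,0,-0.3]],"spin":[0,0,0]}'
```

```text
time_s: 19.55
ee_pos: [469.4, 163.2, 63.8]
ee_rot: [179.9, -0.0, 90.1]
force: [0.5, 0.2, 0.4]
gripper_width: 54.8
gripper_force: 1.1
time_s: 19.85
ee_pos: [468.2, 162.9, 71.7]
ee_rot: [-179.8, 0.1, 90.1]
force: [-0.4, -0.4, -1.0]
gripper_width: 54.3
gripper_force: 35.0
```

```bash
python3 -m jog '{"jaw":[35,35,35,35,35,35,35,35,35,35],"slide":[[0,0,-0.7],[0,0,-0.7],[-0.1,0.3,0],[-0.2,0.7,0],[-0.25,0.9,0],[-0.25,0.95,0],[-0.25,0.95,0],[-0.2,0.8,0],[-0.15,0.55,0],[0,0,0]],"spin":[0,0,0,0,0,0,0,0,0,0]}'
python3 -m jog '{"jaw":[35,35,35,35,35],"slide":[[0,0,0.4],[0,0,0.6],[0,0,0.3],[0,0,0],[0,0,0]],"spin":[0,0,0,0,0]}'
python3 -m jog '{"jaw":[35,35,35],"slide":[[0,0,0.09],[0,0,0],[0,0,0]],"spin":[0,0,0]}'
```

```text
time_s: 20.85
ee_pos: [625.7, 120.4, 112.8]
ee_rot: [180.0, 0.0, 90.0]
force: [0.1, -0.3, -0.7]
gripper_width: 54.1
gripper_force: 35.0
time_s: 21.35
ee_pos: [623.3, 121.7, 75.3]
ee_rot: [-180.0, 0.0, 90.1]
force: [0.9, 0.2, -0.5]
gripper_width: 54.3
gripper_force: 35.0
time_s: 21.65
ee_pos: [623.8, 121.5, 73.0]
ee_rot: [180.0, -0.0, 90.1]
force: [-1.1, 1.3, -1.0]
gripper_width: 54.1
gripper_force: 35.0
```

```bash
python3 -m jog '{"jaw":[35,35,35],"slide":[[0,0,0.04],[0,0,0],[0,0,0]],"spin":[0,0,0]}'
```

```text
time_s: 21.95
ee_pos: [624.0, 121.5, 71.8]
ee_rot: [180.0, -0.0, 90.1]
force: [0.2, 0.1, 1.3]
gripper_width: 54.3
gripper_force: 35.0
```

```bash
python3 -m jog '{"jaw":[84,84,84,84,84,84,84,84,84,84],"slide":[[0,0,0.01],[0,0,0],[0,0,0],[0,0,-0.4],[0,0,-0.8],[0,0,-0.9],[0,0,-0.9],[0,0,-0.6],[0,-0.4,0],[0,-0.8,0]],"spin":[0,0,0,0,0,0,0,0,0,0]}'
python3 -m jog '{"jaw":[84,84,84,84,84,84,84],"slide":[[0,-1,0],[0,-1,0],[0,-1,0],[0,-1,0],[0,-0.6,0],[0,-0.3,0],[0,0,0]],"spin":[0,0,0,0,0,0,0]}'
python3 - <<'E'
from h import *
t=env.grab_frame("top"); s=env.grab_frame("side")
for c,p,q in (("yellow",(358,203),(382,258)),("blue",(323,199),(370,215)),("orange",(287,193),(359,180)),("black",(252,187),(349,150)),("red",(341,272),(286,240))):
    for n,i,k in (("top",t,p),("side",s,q)):
        try: uv,st=blob(i,c,k,25); print(c,n,uv.round(1),st[2:],ray(n,uv,H[c]+(0 if c!="red" else -8)).round(1))
        except Exception as e: print(c,n,"not seen")
cv2.imwrite("pics/s9.png",cv2.resize(s[100:380,180:480],None,fx=2,fy=2)[:,:,::-1]); cv2.imwrite("pics/t9.png",t[:,:,::-1])
E
```

```text
time_s: 22.95
ee_pos: [589.1, 121.4, 180.7]
ee_rot: [179.8, -0.0, 90.1]
force: [-0.7, -0.5, 0.1]
gripper_width: 83.9
gripper_force: 0.0
time_s: 23.65
ee_pos: [440.3, 121.2, 180.0]
ee_rot: [179.9, -0.0, 90.1]
force: [-0.2, 0.2, 0.3]
gripper_width: 83.7
gripper_force: 0.0
yellow top [358.4 202.2] [ 15  16 187] [ 603.9 -117.4   42. ]
yellow side [383.4 260.2] [ 20  19 290] [ 605.7 -116.1   42. ]
blue top [322.8 198.5] [ 18  18 267] [608.  -38.5  58. ]
blue side [370.5 223.6] [ 23  20 375] [609.9 -37.2  58. ]
orange top [286.5 192.7] [ 22  22 368] [616.5  39.8  74. ]
orange side [361.4 188.5] [ 26  16 323] [620.8  46.1  74. ]
black top [248.4 188.5] [ 26  26 514] [621.2 119.6  90. ]
black side [351.  159.7] [ 29  21 496] [624.3 120.5  90. ]
red top [340.6 271.7] [16 16 80] [445.8 -76.9  92. ]
red side [284.7 240.7] [ 19  21 295] [445.7 -78.   92. ]
```

View pics/s9.png

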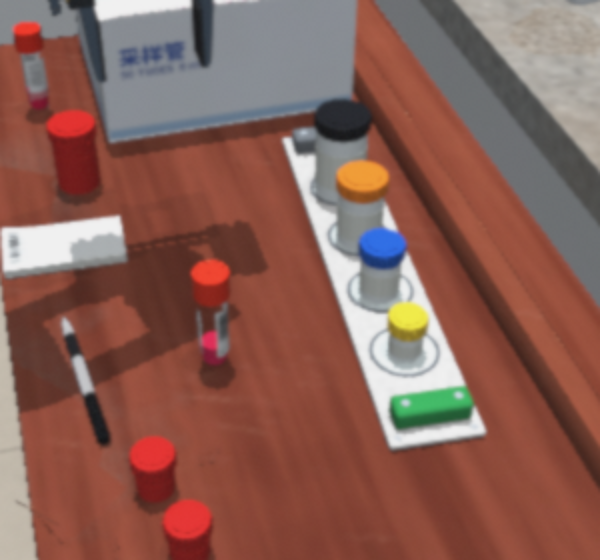

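View pics/t9.png

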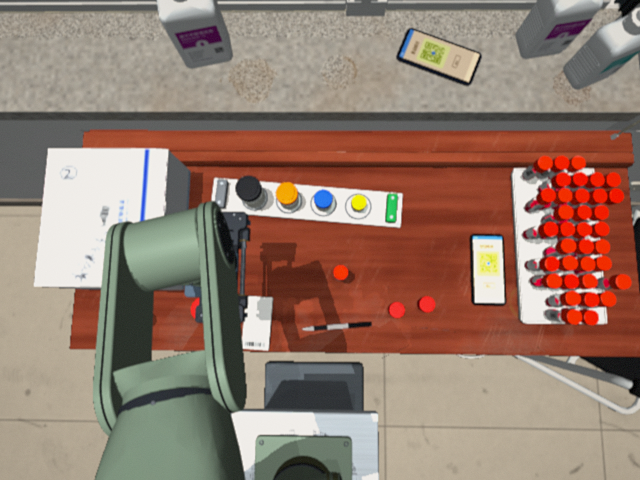

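All four jars stand upright on their marks, running yellow (side crop 408,320), blue, orange, black away from the green block. All measure within about 3 mm of their marks except the orange side-view reading, which is skewed by a partial mask. The tube is unmoved at (446,-77) and the arm is clear.

```bash
python3 -c "
from workcell import env
print(env.job_done())"
```

```text
the job is handed in; nothing more can be done
None
```

I handed the job in at about 24 s of robot time: yellow, blue, orange and black stand in size order from the green end, each about 3 mm or less from its mark by the cameras (one poor side reading for orange was set aside), and the tube stands where it was; no verdict came back.

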